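Weigh the pink travel cup and hold the contact thermometer on its lid

TASK

Gently set the pink travel cup upright on the kitchen scale, centred inside the blue ring on its pan, and let go of it. Then take the yellow contact thermometer out of its holder and hold it upright with its copper tip on the black dot on the cup's lid, pressing lightly with about 3 newtons. Finish while still holding it there like that, and leave the other cups and mugs where they stand.

Things in the scene. Friction and masses are not known exactly. Their poses are not given: they have to be found in the camera images.
- pink_mid (a point): middle of the pink travel cup (loose, 0.25 to 0.5 kg): closed upright cylinder, 60 mm in diameter, 85 mm tall, flat white lid (top 10 mm, 62 mm in diameter). This point is on its axis, 42.5 mm above its underside; z up, x towards the black dot. It stands on the counter on the robot's left with a blue and a silver cup of the same size; the three swap places.
- dot (a point): centre of the black dot, 16 mm in diameter, on the flat top of the pink cup's lid (level with the lid top), 14 mm from the cup's axis; only the pink cup has a dot. z points up.
- pan_centre (a point): centre of the top face of the scale's round steel pan (144 mm in diameter, 8 mm thick), inside a printed blue ring of 80 mm inner diameter. z up. 88 mm above the counter when empty; it sinks straight down under load. The white housing below is 170 mm square, 50 mm high, with a dial with red needle beyond it.
- pan (a joint): how far the pan has sunk (m): 0 empty, at most 0.025 (stop). The spring gives 600 N per m, so 3 N of push sinks it 5 mm more.
- scale: the kitchen scale as a whole, fixed to the counter; origin under the middle of the pan at counter height, z up, x towards its dial.
- probe_mid (a point): middle of the yellow thermometer's handle (loose, 90 g): bar 30 mm (x) by 22 mm (y) by 70 mm (z). A 10 mm steel stem leaves its lower end and ends in a flat copper tip 8 mm wide, 90 mm from this point along -z. z runs from tip to handle; display on the +x face. At the start the stem is in the holder, the handle's lower end rests on the socket, and the top leans 0.35 rad to the holder's -x.
- probe_tip (a point): centre of the flat copper tip face of the thermometer; z as for the handle, pointing from the tip up to the handle.
- holder: holder on the robot's right, fixed: white base 100 by 80 mm, grey socket block 42 mm square, 45 mm long, leaning 0.35 rad to its -x (roughly towards the robot). Its 14 mm round hole runs along the lean; the mouth's centre is 75 mm above the origin. Origin: centre of the base, on the counter, z up. Draw the thermometer out at least 60 mm along its own length.
- blue_mid (a point): middle of the blue travel cup (loose bystander), 60 mm in diameter, 85 mm tall, black lid; leave alone.
- silver_mid (a point): middle of the silver travel cup (loose bystander), 60 mm in diameter, 85 mm tall, black lid; leave alone.
- white_mug_mid (a point): middle of a white mug (loose bystander) beyond the scale and cups, 82 mm in diameter, 95 mm tall; leave alone.
- orange_mug_mid (a point): middle of an orange mug (loose bystander) beyond the holder, 80 mm in diameter, 85 mm tall; leave alone.
There are look-alikes about, which are no part of the job. What is shaped like the part that bears pink_mid but green or purple is not meant. What is shaped like the holder but red is not meant.

How it is judged:
On the way, in this order (a step that is already met when the one before it is completed fails the run):
1. the pink cup stands upright on the scale's pan, centred inside the ring, let go and at rest (horizontal distance between pink_mid and pan_centre below 0.01 m and angle between pink_mid's own z axis and vertical below 0.08 rad and contact force between pink and scale above 1 N and contact force between pink and the fingers below 0.05 N and linear speed of pink below 0.02 m/s), for 0.2 s.
2. the thermometer has been drawn out of its holder by the gripper (contact force between probe and the fingers above 2 N and contact force between probe and holder below 0.05 N and distance between probe_tip and holder above 0.085 m), for 0.1 s.
At the end, for the whole second after the job is handed in: Held upright (within 0.15 rad) by the gripper, tip within 8 mm of the dot, pressing 1.2 to 6 N; pink cup upright and still, within 10 mm of the pan centre, not touched otherwise; robot not on the scale; other cups and mugs within 30 mm of their start (distance between probe_tip and dot below 0.008 m and angle between probe_tip's own z axis and vertical below 0.15 rad and contact force between probe and pink between 1.2 and 6 N and contact force between probe and the fingers above 2 N and contact force between pink and the arm below 0.05 N and contact force between each of pink, scale and the fingers below 0.05 N and contact force between pink and scale above 2 N and horizontal distance between pink_mid and pan_centre below 0.01 m and angle between pink_mid's own z axis and vertical below 0.08 rad and linear speed of pink below 0.02 m/s and distance of each of blue_mid, silver_mid, white_mug_mid, orange_mug_mid from where it was at the start of the episode below 0.03 m); the arm keeps its last pose, push and grip.
It fails at once if the thermometer is pressed hard on the cup (over 15 N) (contact force between probe and pink above 15 N).
It fails at once if the cup is dropped or rammed on the scale (over 30 N) (contact force between pink and scale above 30 N).
It fails at once if the pink cup is tipped over (angle between pink_mid's own z axis and vertical above 0.6 rad).
It fails at once if another cup or mug is pushed away or knocked over (distance of any of blue_mid, silver_mid, white_mug_mid, orange_mug_mid from where it was at the start of the episode above 0.04 m).
It also fails if it takes over 64 s, if anything falls off the work surface, if the arm or the gripper's body presses on something with over 40 N, if the wrist force passes 120 N, or if a joint passes its speed limit or range.

ROBOT

A 6-joint arm with a two-finger parallel gripper is mounted at the origin on the work surface. World frame = base frame: x ahead of the robot, y to its left, z up, the work surface at z = 0. Lengths are in m, angles in rad, forces in N, time in s.
With the tool pointing down it reaches from about 0.25 to 0.775 m from the base axis. Payload 4 kg.
Tool frame: the origin (TCP) lies midway between the tips of the shut fingers; the grasp point (between the pads) lies grip_point_offset behind it (grip_point_offset is the distance from the TCP to the grasp point, in m); z points along the fingers, y is the line along which they close (so a half turn about z gives the same grasp; the last joint's range is limited). The gripper opens to 94 mm and grips with 3 to 60 N. Pads are 16 mm wide; open, the fingers measure 119 mm over their backs; the gripper's body (75 mm by 177 mm) begins 78 mm behind the grasp point.
Start: joints at [1.126, 0.087, 1.371, -0, 1.684, -0.103], TCP at [0.184, 0.518, 0.206] pointing down, gripper open.
Joint ranges: [-3.1, 3.1], [-0.76, 2.03], [0.27, 2.55], [-1.08, 4.22], [0.17, 2.65], [-2.57, 2.57]. Speed limits (rad/s): [2.79, 2.79, 3.14, 3.14, 3.14, 3.14].

INTERFACE

Orientations are given as [roll, pitch, yaw] about the fixed x, y, z axes, in that order (R = Rz(yaw) Ry(pitch) Rx(roll)).
In Python, from bench import * gives the robot as it stands. The module is installed in compiled form; this text tells all that it offers.
- The arm moves only by the tool apply_moves, never from a script. Its argument "commands" is a list of rows, each a list of 7 numbers: the turn, a rotation vector about the world's x, y, z in rad, then the shift along the world's x, y, z in m, then the opening in per cent of the stroke, from 0 (shut) to 100 (fully open). In form: [[ax, ay, az, x, y, z, jaw], ...]. A call has exactly 5 rows; each row is the pose to reach, as a shift and turn from the pose commanded when the call began; what a row does not reach only later rows make up. A row lasts 1/10 s, in which the tool goes at most 50 mm and 8.59 degrees, less where a joint would pass 70% of its speed; a pose out of reach is approached as far as the arm can. A call with a gripper value outside its range is refused whole. The fingers move at their own pace and stop on an object; the grip force is fixed at half the most. Time passes only in rows, so rows that repeat a pose let the fingers close, or fill a call up. It gives the time, the measured TCP pose, the force, the opening and the grip force at its end, in the units of the state.
- get_obs(): the state, without advancing time (a new reading comes with each control period).
- snapshot(name): name is "scene" or "top"; returns a dict with "pixels" (400x640x3 uint8, red, green, blue), "vertical_fov" (degrees; the focal length in pixels is half the picture's height over the tangent of half this angle, whatever the lens; pixels are square), "cx", "cy" (the principal point, pixels), "rvec" (rotation vector, rad) and "tvec" (3), from world to camera coordinates, as OpenCV has them. Camera axes: x right, y down, z forward; pixel columns grow to the right and rows downward; lengths in m; the calibration is good to about 2 mm. A picture is of the moment at which its call begins. There is no depth.
- close_job(): hands the job in; it is judged then, once.
Trained networks look in the newest picture that a camera, given by its name, has taken for a name from the list of things; names that differ only in an ending like _2 or _b are one class to them, and where a whole thing is asked for, a point or a joint stands for the part that bears it (a point fixed in the world has none). Each returns a list of dicts, best first, with "score" (0 to 1); they miss things now and then, are a little off and sometimes report something else, mostly with a low value. They report only what shows in the picture. A call takes as long as a camera call. They do not tell look-alikes from the thing itself.
- masks_of(camera, query): "mask" (400x640 bool, what is visible of it) and "extent" ([left, top, right, bottom] in pixels, round what is visible of it).
- place_of(camera, query): "pixel" ([column, row] in pixels: a listed point, or the origin of a listed thing).
The state is a dict: "time": time; "joint_positions": joint angles; "qvel": joint speeds; "joint_torque": joint torques, N m; "tool_pos": TCP position; "ee_rot": TCP orientation; "wrist_force": force on the tool from outside, world axes, zero at the start; "wrist_torque": the same for the moment, N m; "width": finger opening in m; "finger_force": force on a finger pad.
Only numpy, scipy, OpenCV 4.12 (cv2) and the standard library are available. Lean on these libraries where they do the work, as an engineer would, in place of code of your own. Each camera call takes 0.05 s, during which the arm holds its last target. There are 200 camera calls.

## Working session

There is one attempt and no reset: what is moved stays moved. The work goes in short steps, Python scripts to look and compute and a tool call to move; the robot and the scene stay as the last step left them, time stands still between calls to the robot, and variables do not carry over. Pictures are saved under pics/ and viewed, at most 13 in all, crops included, and the job is handed in when it is done.

Besides the shell and the picture viewer there is one more tool, called after "Request:" in YAML: its name, and indented under it one key for each argument. apply_moves: Moves the arm, as the interface text tells. Its arguments: {"type":"object","properties":{"commands":{"type":"array"}},"required":["commands"]}

```bash
mkdir -p pics
cat > h.py <<'E'
from bench import *
import numpy as np, cv2
def cam(s):
    f=200/np.tan(np.radians(s["vertical_fov"])/2)
    K=np.array([[f,0,s["cx"]],[0,f,s["cy"]],[0,0,1.]])
    R=cv2.Rodrigues(np.array(s["rvec"],float))[0]; return K,R,np.array(s["tvec"],float).reshape(3)
def save(s,n,crop=None,k=1):
    p=s["pixels"][:,:,::-1]
    if crop: p=p[crop[1]:crop[3],crop[0]:crop[2]]
    cv2.imwrite("pics/"+n,cv2.resize(p,None,fx=k,fy=k,interpolation=cv2.INTER_CUBIC))
def ray(c,px):
    K,R,t=c; d=R.T@np.linalg.inv(K)@np.array([px[0],px[1],1.]); return -R.T@t,d/np.linalg.norm(d)
def atz(c,px,z):
    o,d=ray(c,px); return o+d*(z-o[2])/d[2]
def tri(rs):
    A=np.zeros((3,3));b=np.zeros(3)
    for o,d in rs:
        P=np.eye(3)-np.outer(d,d);A+=P;b+=P@o
    x=np.linalg.solve(A,b); return x,[np.linalg.norm((np.eye(3)-np.outer(d,d))@(x-o)) for o,d in rs]
def proj(c,X):
    K,R,t=c; p=K@(R@np.array(X)+t); return p[:2]/p[2]
E
python3 - <<'E'
from h import *
np.set_printoptions(precision=3,suppress=True)
o=get_obs(); print({k:np.round(v,3) for k,v in o.items()})
try:
    print(grip_point_offset)
except Exception as e: print(e)
S={}
for n in("scene","top"):
    s=snapshot(n); S[n]=cam(s); save(s,n+"0.png"); print(n,s["vertical_fov"],s["cx"],s["cy"],-S[n][1].T@S[n][2])
    for q in["pink_mid","dot","pan_centre","scale","probe_mid","probe_tip","holder","blue_mid","silver_mid","white_mug_mid","orange_mug_mid"]:
        print(n,q,[(np.round(d["pixel"],1).tolist(),round(float(d["score"]),2)) for d in place_of(n,q)][:4])
E
```

```text
{'time': np.float64(0.0), 'joint_positions': array([ 1.126,  0.088,  1.372, -0.   ,  1.684, -0.103]), 'qvel': array([ 0.001,  0.   ,  0.001, -0.   , -0.002,  0.002]), 'joint_torque': array([  0.   , -34.017, -30.243,   0.072,   0.033,  -0.   ]), 'tool_pos': array([0.184, 0.518, 0.204]), 'ee_rot': array([-3.139, -0.   ,  2.8  ]), 'wrist_force': array([-0.202, -0.315,  0.232]), 'wrist_torque': array([-0.038, -0.008, -0.009]), 'finger_force': np.float64(0.0), 'width': np.float64(0.094)}
0.0188
scene 56.864142678329735 323.8990599233707 197.92356355043697 [ 0.947 -0.63   0.831]
scene pink_mid [([369.4, 127.5], 0.95), ([349.7, 116.1], 0.93), ([392.2, 140.6], 0.68)]
scene dot [([391.6, 132.6], 0.94), ([346.2, 99.7], 0.8), ([372.3, 118.3], 0.68)]
scene pan_centre [([295.4, 194.7], 0.94)]
scene scale [([296.3, 215.3], 0.69)]
scene probe_mid [([217.4, 244.3], 0.86)]
scene probe_tip []
scene holder [([188.6, 312.4], 0.87), ([231.5, 271.1], 0.67)]
scene blue_mid [([361.2, 166.7], 0.95)]
scene silver_mid [([315.2, 151.7], 0.88)]
scene white_mug_mid [([400.1, 192.8], 0.61), ([293.7, 190.2], 0.27)]
scene orange_mug_mid [([276.7, 301.0], 0.62)]
top 44.968474127281965 317.3402916311728 194.46006807202298 [ 0.522 -0.025  1.386]
top pink_mid [([153.2, 247.4], 0.93), ([174.5, 209.7], 0.65), ([180.9, 172.1], 0.55)]
top dot [([165.2, 204.3], 0.74), ([183.5, 173.5], 0.73), ([151.7, 252.7], 0.57)]
top pan_centre [([331.8, 222.4], 0.77), ([177.7, 208.2], 0.25)]
top scale [([324.4, 221.9], 0.81), ([420.2, 241.2], 0.61)]
top probe_mid [([421.5, 240.4], 0.68), ([174.4, 210.6], 0.68)]
top probe_tip [([263.5, 130.0], 0.58)]
top holder [([414.4, 234.6], 0.91), ([464.9, 246.1], 0.86), ([175.1, 210.4], 0.6)]
top blue_mid [([238.7, 186.9], 0.74)]
top silver_mid [([247.6, 243.0], 0.76)]
top white_mug_mid [([265.3, 130.0], 0.71)]
top orange_mug_mid [([428.9, 175.1], 0.66)]
```

View pics/scene0.png

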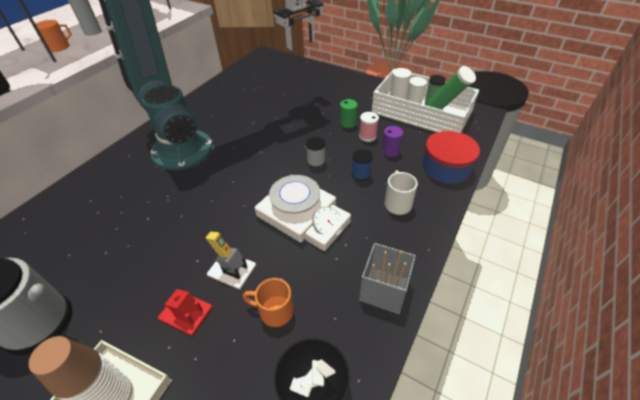

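View pics/top0.png

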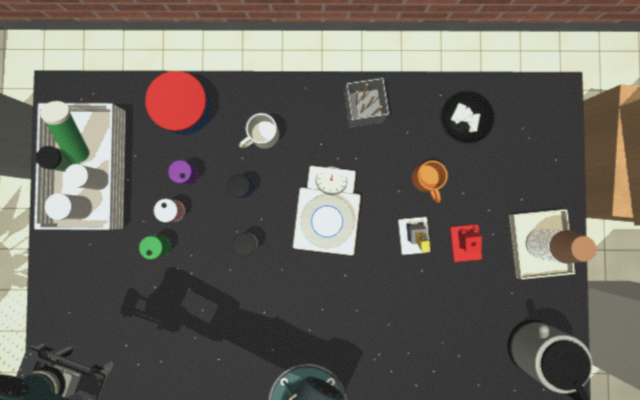

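Scene shows look-alikes for the pink cup: green (349,114), pink with white lid (369,127), purple (393,141). In the top view these are green (153,247), pink (168,210) and purple (181,172). For the holder there is a white one (231,268; top 414,236) and a red one (186,310; top 466,243). By the description I choose the pink cup and the white holder. Next is one close crop, plus triangulation.

Run:
```python
from h import *
np.set_printoptions(precision=4,suppress=True)
sc=snapshot("scene"); tp=snapshot("top"); C=cam(sc);T=cam(tp)
def P(n,a,b):
    x,e=tri([ray(C,a),ray(T,b)]); print(n,x,np.round(e,4))
P("pink",[369.4,127.5],[174.5,209.7]);P("dot",[372.3,118.3],[165.2,204.3])
P("pan",[295.4,194.7],[331.8,222.4]);P("probe_mid",[217.4,244.3],[421.5,240.4]);P("holder",[231.5,271.1],[414.4,234.6])
P("blue",[361.2,166.7],[238.7,186.9]);P("silver",[315.2,151.7],[247.6,243])
P("wm",[400.1,192.8],[265.3,130]);P("om",[276.7,301],[428.9,175.1])
def cent(s,cond,box,name):
    p=cv2.cvtColor(s["pixels"],cv2.COLOR_RGB2HSV)
    m=np.zeros(p.shape[:2],np.uint8);x0,y0,x1,y1=box
    m[y0:y1,x0:x1]=cond(p[y0:y1,x0:x1])
    n,l,st,c=cv2.connectedComponentsWithStats(m)
    i=1+np.argmax(st[1:,4]); print(name,st[i],c[i]); 
    cs=cv2.findContours((l==i).astype(np.uint8),0,2)[0]; h=cv2.convexHull(cs[0]); 
    e=cv2.fitEllipse(h) if len(h)>5 else None; print(e); return c[i],e
bl=lambda p:((p[...,0]>95)&(p[...,0]<130)&(p[...,1]>50)).astype(np.uint8)
a,ea=cent(sc,bl,(270,170,325,215),"ring sc");b,eb=cent(tp,bl,(300,190,355,250),"ring top")
if ea and eb: P("ring",ea[0],eb[0]); print(atz(T,eb[0],.088),atz(C,ea[0],.088))
ye=lambda p:((p[...,0]>18)&(p[...,0]<35)&(p[...,1]>110)&(p[...,2]>80)).astype(np.uint8)
a,_=cent(sc,ye,(195,220,250,265),"yel sc");b,_=cent(tp,ye,(395,215,440,260),"yel top"); P("yel",a,b)
wl=lambda p:((p[...,1]<45)&(p[...,2]>150)).astype(np.uint8)
b,eb=cent(tp,wl,(145,190,195,230),"lid top"); a,ea=cent(sc,wl,(350,105,385,130),"lid sc"); P("lid",ea[0],eb[0]); print("lid at .085",atz(T,eb[0],.085),atz(C,ea[0],.085))
a=cv2.resize(tp["pixels"][165:260,140:260,::-1],(600,475),interpolation=2)
cv2.imwrite("pics/c1.png",a)
b=np.vstack([cv2.resize(sc["pixels"][225:295,190:260,::-1],(400,400),interpolation=2)])
c=cv2.resize(tp["pixels"][205:265,390:450,::-1],(400,400),interpolation=2)
cv2.imwrite("pics/c2.png",np.hstack([b,c]))
```

```text
pink [0.547  0.3685 0.048 ] [0.0052 0.0052]
dot [0.5559 0.3807 0.0828] [0.0006 0.0006]
pan [ 0.5148 -0.0634  0.087 ] [0.0077 0.0077]
probe_mid [ 0.4604 -0.3047  0.1098] [0.0019 0.0019]
holder [ 0.474  -0.306   0.0019] [0.001 0.001]
blue [0.607  0.1919 0.0299] [0.0001 0.0001]
silver [0.4519 0.1632 0.0508] [0.0009 0.0009]
wm [0.7645 0.116  0.0572] [0.0013 0.0013]
om [ 0.6418 -0.337   0.0491] [0.0026 0.0026]
ring sc [279 189   2   8   9] [279.5556 192.3333]
None
ring top [311 205  30  24  60] [322.0667 211.8333]
((326.102783203125, 220.021240234375), (29.69497299194336, 31.141508102416992), 55.99832534790039)
yel sc [206 231  26  27 333] [217.5586 243.8288]
((218.16200256347656, 243.4668731689453), (16.281391143798828, 32.4531364440918), 139.4437255859375)
yel top [416 233  14  19 162] [422.7037 242.6728]
((422.7668151855469, 241.45135498046875), (11.415532112121582, 22.43464469909668), 153.219970703125)
yel [ 0.4569 -0.3054  0.1097] [0.0015 0.0015]
lid top [154 199  23  23 409] [165.1271 210.2543]
((165.07615661621094, 210.00015258789062), (22.952489852905273, 23.21942138671875), 64.74866485595703)
lid sc [360 105  25  19 288] [372.7812 114.1771]
((373.30755615234375, 113.60804748535156), (16.707565307617188, 27.79267120361328), 63.724246978759766)
lid [0.5483 0.3804 0.0984] [0.0085 0.0085]
lid at .085 [0.5411 0.3804 0.085 ] [0.5479 0.4046 0.085 ]
```

View pics/c1.png

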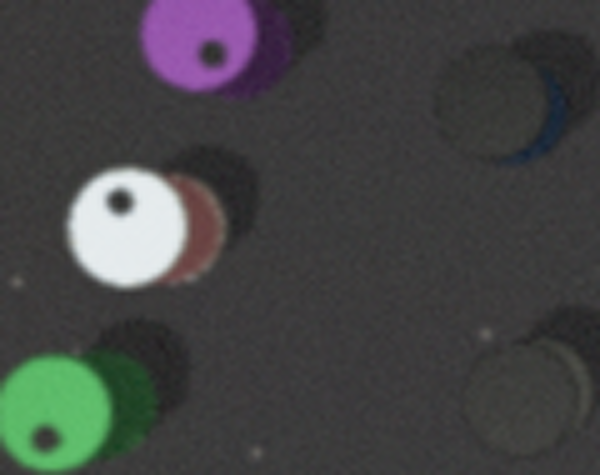

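View pics/c2.png

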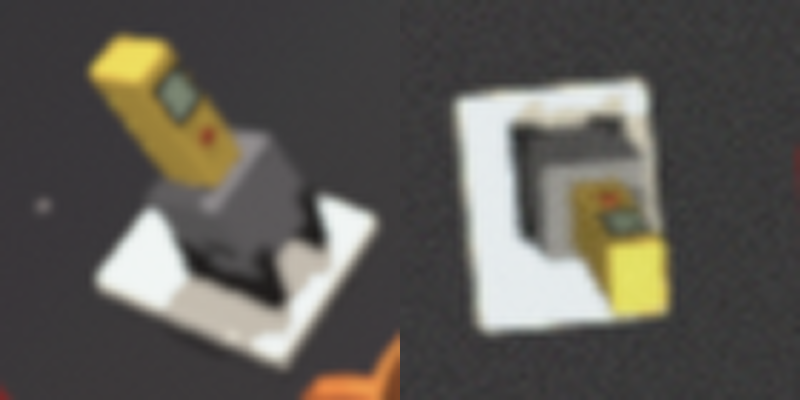

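Pink lid centre in top is (165.4,210.4), with its dot at (164,205.2). It's the only cup with a white lid and a dot, so the choice stands. The probe sits in the white holder and leans toward the robot. Next: pan centre, holder yaw and lid position.

Run:
```python
from h import *
np.set_printoptions(precision=4,suppress=True)
sc=snapshot("scene"); tp=snapshot("top"); C=cam(sc);T=cam(tp)
for n,c,s in(("scene",C,sc),("top",T,tp)):
    for q,z in(("pan",.088),):
        for d in masks_of(n,q)[:2]:
            m=d["mask"].astype(np.uint8); cs=max(cv2.findContours(m,0,2)[0],key=len); e=cv2.fitEllipse(cv2.convexHull(cs)); print(n,q,d["score"],d["extent"],e,atz(c,e[0],z))
    # blueness vs expected ring: search best (x,y) at z=.088
    p=s["pixels"].astype(float); b=p[...,2]-p[...,0]; b=cv2.GaussianBlur(b,(0,0),.7)
    th=np.linspace(0,2*np.pi,120,endpoint=False); best=[]
    for r in(.041,.043):
      for x in np.arange(.48,.55,.001):
        for y in np.arange(-.09,-.02,.001):
          K,R,t=c; X=np.c_[x+r*np.cos(th),y+r*np.sin(th),0*th+.088]; q=(R@X.T).T+t; u=(K@q.T).T; u=u[:,:2]/u[:,2:]
          best.append((cv2.remap(b.astype(np.float32),u[:,0].astype(np.float32)[None],u[:,1].astype(np.float32)[None],1).mean(),r,x,y))
    best.sort(reverse=True); print(n,"ring",np.array(best[:4]))
cor=[(398.25,219.5),(426.75,217),(430.2,251.8),(402,254.5)]
X=np.array([atz(T,k,.008) for k in cor]); print(X,X.mean(0)); d=(X[0]+X[1]-X[2]-X[3]);print("yaw",np.arctan2(d[1],d[0]),np.linalg.norm(d)/2,np.linalg.norm(X[0]-X[1]))
for n,u in(("pink",(165.3,210.3)),("green",(150.4,247.4)),("purple",(179.6,172))): print(n,atz(T,u,.085))
print("lid proj in scene",proj(C,[.541,.380,.085]),"net pink at .0425",atz(C,[369.4,127.5],.0425),"dot",atz(T,(164,205.2),.085),atz(C,[372.3,118.3],.085))
```

```text
scene pan 0.94 [268.5, 174.3, 317.0, 211.5] ((293.940673828125, 193.41807556152344), (37.555599212646484, 51.29628372192383), 85.04685974121094) [ 0.5156 -0.0577  0.088 ]
scene ring [[26.9998  0.041   0.514  -0.053 ]
 [26.8191  0.041   0.513  -0.052 ]
 [26.7506  0.041   0.514  -0.052 ]
 [26.7217  0.041   0.513  -0.053 ]]
top pan 0.93 [301.0, 194.7, 353.3, 246.6] ((327.2259826660156, 221.210693359375), (52.15871810913086, 53.10069274902344), 45.974918365478516) [ 0.5117 -0.0555  0.088 ]
top ring [[39.5003  0.041   0.512  -0.054 ]
 [39.1584  0.041   0.513  -0.054 ]
 [38.4398  0.041   0.512  -0.053 ]
 [38.4059  0.041   0.512  -0.055 ]]
[[ 0.5163 -0.2598  0.008 ]
 [ 0.5235 -0.3411  0.008 ]
 [ 0.4248 -0.35    0.008 ]
 [ 0.417  -0.2698  0.008 ]] [ 0.4704 -0.3052  0.008 ]
yaw 0.09537665343727823 0.09944072828213345 0.08165143846524531
pink [0.5403 0.3798 0.085 ]
green [0.4409 0.418  0.085 ]
purple [0.6436 0.3429 0.085 ]
lid proj in scene [368.5341 116.6441] net pink at .0425 [0.5484 0.3789 0.0425] dot [0.554  0.3835 0.085 ] [0.5565 0.3773 0.085 ]
```

Request:
apply_moves:
  commands:
    - [0,0,0,0.045,-0.017,0.02,100]
    - [0,0,0,0.09,-0.035,0.02,100]
    - [0,0,0,0.135,-0.052,0.02,100]
    - [0,0,0,0.18,-0.07,0.02,100]
    - [0,0,0,0.225,-0.087,0.02,100]

```text
time: 2.0
tool_pos: [0.411, 0.4303, 0.2257]
ee_rot: [3.141, 0.0, 2.8]
wrist_force: [1.1, -0.5, -0.7]
width: 0.0939
finger_force: 0.0
```

Request:
apply_moves:
  commands:
    - [0,0,0,0.045,-0.017,0,100]
    - [0,0,0,0.09,-0.035,0,100]
    - [0,0,0,0.132,-0.051,0,100]
    - [0,0,0,0.132,-0.051,-0.03,100]
    - [0,0,0,0.132,-0.051,-0.06,100]

```text
time: 2.5
tool_pos: [0.5438, 0.3794, 0.1655]
ee_rot: [3.139, 0.002, 2.797]
wrist_force: [-0.3, 0.1, -0.5]
width: 0.0939
finger_force: 0.0
```

Run:
```python
from h import *
np.set_printoptions(precision=4,suppress=True)
o=get_obs();print(o["tool_pos"],o["ee_rot"],o["wrist_force"])
s=snapshot("scene");save(s,"s1.png",(310,50,470,170),5)
```

```text
[0.5438 0.3794 0.1655] [3.1394 0.0016 2.7968] [-0.2654  0.0881 -0.5239]
```

View pics/s1.png

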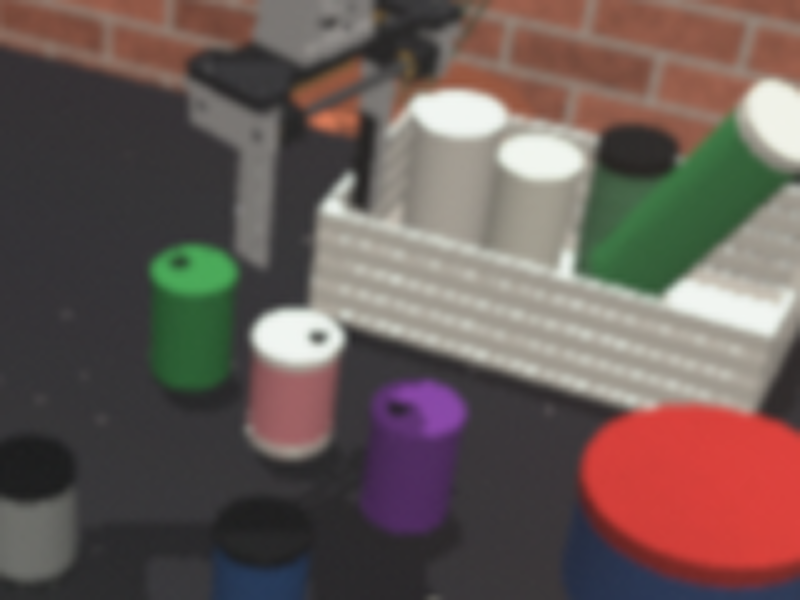

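The pink cup with dot (crop (290,335)) sits below the open fingers, clear of green, purple and the basket. Descend and grip.

Request:
apply_moves:
  commands:
    - [0,0,0,0,0,-0.04,100]
    - [0,0,0,0,0,-0.08,100]
    - [0,0,0,0,0,-0.11,100]
    - [0,0,0,0,0,-0.13,100]
    - [0,0,0,0,0,-0.14,100]

```text
time: 3.05
tool_pos: [0.5399, 0.3796, 0.0231]
ee_rot: [-3.138, -0.003, 2.8]
wrist_force: [-0.5, -0.1, -0.4]
width: 0.0941
finger_force: 0.0
```

Request:
apply_moves:
  commands:
    - [0,0,0,0,0,0,0]
    - [0,0,0,0,0,0,0]
    - [0,0,0,0,0,0,0]
    - [0,0,0,0,0,0,0]
    - [0,0,0,0,0,0,0]

```text
time: 3.55
tool_pos: [0.5425, 0.3812, 0.0274]
ee_rot: [3.138, 0.002, 2.8]
wrist_force: [-0.0, 1.3, 2.3]
width: 0.0612
finger_force: 30.0
```

Request:
apply_moves:
  commands:
    - [0,0,0,0,0,0,0]
    - [0,0,0,0,0,0.02,0]
    - [0,0,0,0,0,0.05,0]
    - [0,0,0,0,0,0.09,0]
    - [0,0,0,0,0,0.13,0]

```text
time: 4.05
tool_pos: [0.54, 0.3791, 0.1541]
ee_rot: [-3.137, -0.003, 2.8]
wrist_force: [1.2, 0.6, -2.9]
width: 0.0611
finger_force: 30.0
```

Request:
apply_moves:
  commands:
    - [0,0,0,0,-0.03,0.02,0]
    - [0,0,0,-0.005,-0.075,0.03,0]
    - [0,0,0,-0.01,-0.12,0.03,0]
    - [0,0,0,-0.015,-0.165,0.03,0]
    - [0,0,0,-0.02,-0.21,0.03,0]

```text
time: 4.55
tool_pos: [0.5199, 0.1682, 0.184]
ee_rot: [-3.139, -0.002, 2.8]
wrist_force: [-0.1, -0.1, -3.5]
width: 0.0615
finger_force: 30.0
```

Request:
apply_moves:
  commands:
    - [0,0,0,0,-0.045,0,0]
    - [0,0,0,-0.002,-0.09,0,0]
    - [0,0,0,-0.004,-0.135,0,0]
    - [0,0,0,-0.006,-0.175,0,0]
    - [0,0,0,-0.008,-0.205,0,0]

```text
time: 5.05
tool_pos: [0.5118, -0.0373, 0.1841]
ee_rot: [-3.14, -0.003, 2.798]
wrist_force: [0.4, 0.2, -2.2]
width: 0.0612
finger_force: 30.0
```

Request:
apply_moves:
  commands:
    - [0,0,0,0,-0.015,0,0]
    - [0,0,0,0,-0.0185,-0.01,0]
    - [0,0,0,0,-0.0185,-0.03,0]
    - [0,0,0,0,-0.0185,-0.04,0]
    - [0,0,0,0,-0.0185,-0.04,0]

```text
time: 5.55
tool_pos: [0.5116, -0.0517, 0.1424]
ee_rot: [-3.141, -0.006, 2.801]
wrist_force: [-0.5, 0.8, -3.6]
width: 0.0613
finger_force: 30.0
```

Run:
```python
from h import *
np.set_printoptions(precision=4,suppress=True)
o=get_obs();print(o["tool_pos"],o["ee_rot"],o["wrist_force"],o["width"])
s=snapshot("scene");c=cam(s);t=snapshot("top");T=cam(t)
print("expected lid ctr",proj(c,[.513,-.0535,.205]),"bottom",proj(c,[.513,-.0535,.12]),"pan",proj(c,[.513,-.0535,.088]))
for q in("pink_mid","dot"):
    for n in("scene","top"): print(q,n,[(np.round(d["pixel"],1).tolist(),round(float(d["score"]),2)) for d in place_of(n,q)][:4])
a=cv2.resize(s["pixels"][130:250,240:360,::-1],(400,400),interpolation=2);b=cv2.resize(t["pixels"][160:280,270:390,::-1],(400,400),interpolation=2)
cv2.imwrite("pics/p1.png",np.hstack([a,b]))
print("top exp dot",proj(T,[.526,-.05,.205]))
```

```text
[ 0.5116 -0.0517  0.1424] [-3.1414 -0.0062  2.8015] [-0.4932  0.7582 -3.6151] 0.06128508018874864
expected lid ctr [290.69   160.5069] bottom [293.117  184.0226] pan [293.955  192.1421]
pink_mid scene [([349.0, 115.0], 0.9), ([292.2, 175.3], 0.83), ([394.9, 142.4], 0.62)]
pink_mid top [([157.6, 247.9], 0.95), ([182.9, 172.8], 0.8)]
dot scene [([388.8, 132.3], 0.68), ([296.9, 160.5], 0.56), ([342.6, 102.9], 0.56)]
dot top [([150.6, 252.6], 0.86), ([181.0, 173.9], 0.74)]
top exp dot [326.113  215.7176]
```

View pics/p1.png

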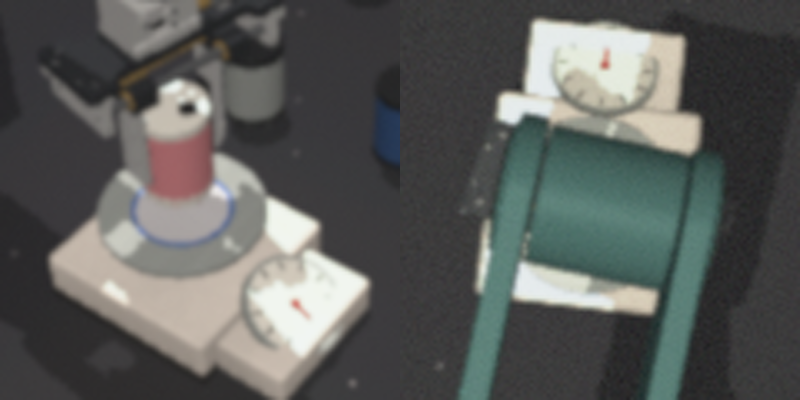

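The cup hangs upright over the ring, with its lid around scene (293,162) and dot around (296,162). I'll check centring numerically from the dot and right edges.

Run:
```python
from h import *
np.set_printoptions(precision=4,suppress=True)
s=snapshot("scene");c=cam(s); p=s["pixels"]
g=p.min(2)[148:174,280:312]; 
sub=p[158:166,288:304].max(2); print(sub)
hsv=cv2.cvtColor(p,cv2.COLOR_RGB2HSV)[:,:,:]
for r in(170,174,178,182):
    row=p[r,280:310].astype(int); print(r,280+np.where((row[:,0]-row[:,1])>45)[0][[0,-1]])
print("exp dot",proj(c,[.513+.0135,-.0535+.0035,.2014]))
K,R,t=c;right=R[0]; print("right axis",right)
h=np.array([right[0],right[1],0]);h/=np.linalg.norm(h)
for z in(.125,.14,.155,.17): print(z,proj(c,np.array([.513,-.0535,z])+.03*h),proj(c,np.array([.513,-.0535,z])-.03*h))
```

```text
[[159 189 199 198 196 199 207 211 202 195 195 200 201 188 150 116]
 [161 189 195 196 194 191 184 171 155 153 178 214 224 213 182 140]
 [176 191 195 195 190 169 136 107  91  96 147 215 236 234 218 167]
 [190 195 196 196 187 150  96  58  45  53 112 192 233 239 229 179]
 [196 196 196 196 188 153 102  67  55  61 105 171 218 230 220 167]
 [196 196 196 196 192 174 145 120 109 114 143 178 199 206 183 137]
 [196 196 197 197 196 191 180 168 163 166 178 191 192 180 152 114]
 [197 196 196 197 196 196 194 192 190 191 192 191 181 161 133 106]]
170 [300 301]
174 [286 302]
178 [286 302]
182 [287 302]
exp dot [295.9605 162.4553]
right axis [ 0.8695  0.4938 -0.0123]
0.125 [303.9959 182.6236] [281.9751 182.816 ]
0.14 [303.708  178.6556] [281.4445 178.8523]
0.155 [303.4136 174.5991] [280.9021 174.8002]
0.17 [303.1127 170.451 ] [280.3475 170.6567]
```

Request:
apply_moves:
  commands:
    - [0,0,0,0,0,-0.012,0]
    - [0,0,0,0,0,-0.022,0]
    - [0,0,0,0,0,-0.028,0]
    - [0,0,0,0,0,-0.031,0]
    - [0,0,0,0,0,-0.032,0]

```text
time: 6.4
tool_pos: [0.5129, -0.0533, 0.113]
ee_rot: [-3.141, -0.001, 2.8]
wrist_force: [-0.8, 0.5, -1.4]
width: 0.0613
finger_force: 30.0
```

Request:
apply_moves:
  commands:
    - [0,0,0,0,0,-0.001,0]
    - [0,0,0,0,0,-0.002,0]
    - [0,0,0,0,0,-0.003,0]
    - [0,0,0,0,0,-0.004,0]
    - [0,0,0,0,0,-0.004,0]

```text
time: 6.9
tool_pos: [0.5135, -0.0534, 0.1098]
ee_rot: [3.142, 0.0, 2.8]
wrist_force: [-1.2, -0.1, 0.4]
width: 0.0614
finger_force: 30.0
```

Weight is on the scale; release.

Request:
apply_moves:
  commands:
    - [0,0,0,0,0,0,20]
    - [0,0,0,0,0,0,75]
    - [0,0,0,0,0,0,90]
    - [0,0,0,0,0,0,100]
    - [0,0,0,0,0,0,100]

```text
time: 7.4
tool_pos: [0.5136, -0.0533, 0.1097]
ee_rot: [3.141, 0.001, 2.8]
wrist_force: [0.1, -0.1, 0.3]
width: 0.0898
finger_force: 0.0
```

Request:
apply_moves:
  commands:
    - [0,0,0,0,0,0,100]
    - [0,0,0,0,0,0,100]
    - [0,0,0,0,0,0.02,100]
    - [0,0,0,0,0,0.05,100]
    - [0,0,0,0,0,0.09,100]

```text
time: 7.9
tool_pos: [0.5121, -0.053, 0.1984]
ee_rot: [-3.141, -0.005, 2.8]
wrist_force: [0.6, 0.4, -0.1]
width: 0.0942
finger_force: 0.0
```

Request:
apply_moves:
  commands:
    - [0,0,0,0,0,0.045,100]
    - [0,0,0,0,0,0.08,100]
    - [0,0,0,-0.04,-0.02,0.08,100]
    - [0,0,0,-0.08,-0.04,0.08,100]
    - [0,0,0,-0.1,-0.08,0.08,100]

```text
time: 8.4
tool_pos: [0.4117, -0.1324, 0.2807]
ee_rot: [3.141, 0.002, 2.803]
wrist_force: [0.1, 0.2, -1.0]
width: 0.094
finger_force: 0.0
```

Run:
```python
from h import *
from scipy.spatial.transform import Rotation as Ro
np.set_printoptions(precision=4,suppress=True)
s=snapshot("scene");t=snapshot("top");c=cam(s);T=cam(t)
a=cv2.resize(s["pixels"][130:250,240:360,::-1],(400,400),interpolation=2);b=cv2.resize(t["pixels"][160:280,270:390,::-1],(400,400),interpolation=2)
cv2.imwrite("pics/p2.png",np.hstack([a,b]))
for q in("dot","pink_mid"):
    for n in("scene","top"): print(q,n,[(np.round(d["pixel"],1).tolist(),round(float(d["score"]),2)) for d in place_of(n,q)][:4])
yaw=.095; H=Ro.from_euler("z",yaw); zp=H.apply([-np.sin(.35),0,np.cos(.35)]); yy=H.apply([0,1,0])
R1=Ro.from_matrix(np.c_[np.cross(yy,-zp),yy,-zp]); R0=Ro.from_euler("xyz",[np.pi,0,2.8])
rv=(R1*R0.inv()).as_rotvec(); print("rv",rv,"zp",zp)
mid=np.array([.459,-.3055,.109]); tcp=mid-.0158*zp; cur=np.array([.413,-.1335,.280])
print("tcp",tcp,"pre",tcp+.1*zp,"d pre",tcp+.1*zp-cur,"R1 euler",R1.as_euler("xyz"))
print(get_obs()["joint_positions"])
```

```text
dot scene [([389.1, 132.9], 0.97), ([344.4, 103.5], 0.9), ([298.4, 171.6], 0.73)]
dot top [([327.7, 216.9], 0.9), ([180.7, 175.4], 0.85), ([151.0, 252.9], 0.84)]
pink_mid scene [([393.8, 138.4], 0.87), ([295.4, 181.9], 0.84), ([349.7, 111.6], 0.57)]
pink_mid top [([156.7, 246.3], 0.91), ([181.7, 174.2], 0.59)]
rv [-0.0434 -0.3501  0.4321] zp [-0.3414 -0.0325  0.9394]
tcp [ 0.4644 -0.305   0.0942] pre [ 0.4303 -0.3082  0.1881] d pre [ 0.0173 -0.1747 -0.0919] R1 euler [-3.1416  0.35   -3.0466]
[-0.4416 -0.174   1.4768  0.0007  1.839  -1.6711]
```

View pics/p2.png

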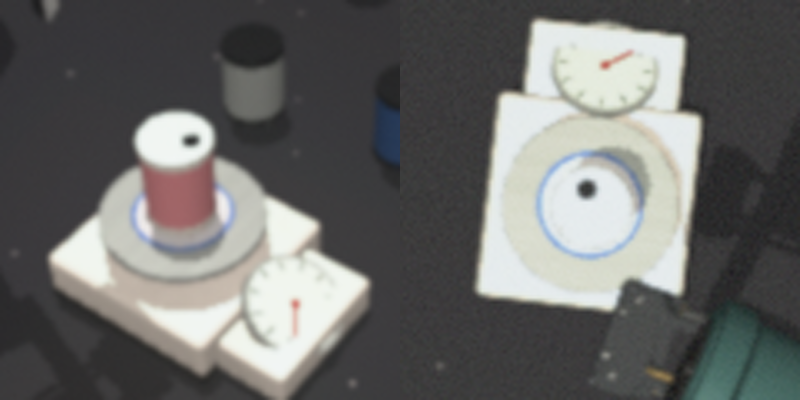

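Cup stands in the ring: ring centre at about top crop (591,205), lid inside it, dot at (587,188). Now the thermometer approach.

Request:
apply_moves:
  commands:
    - [-0.009,-0.07,0.086,0,-0.045,0,100]
    - [-0.017,-0.14,0.173,0.005,-0.09,0,100]
    - [-0.026,-0.21,0.259,0.01,-0.13,-0.01,100]
    - [-0.035,-0.28,0.346,0.015,-0.165,-0.03,100]
    - [-0.043,-0.35,0.432,0.017,-0.175,-0.06,100]

```text
time: 9.2
tool_pos: [0.4357, -0.308, 0.2215]
ee_rot: [-3.139, 0.349, -3.056]
wrist_force: [1.5, -1.0, -0.8]
width: 0.0941
finger_force: 0.0
```

Request:
apply_moves:
  commands:
    - [0,0,0,0,0,-0.01,100]
    - [0,0,0,0,0,-0.02,100]
    - [0,0,0,0,0,-0.032,100]
    - [0,0,0,0,0,-0.032,100]
    - [0,0,0,0,0,-0.032,100]

```text
time: 9.7
tool_pos: [0.4382, -0.3017, 0.1909]
ee_rot: [-3.139, 0.342, -3.056]
wrist_force: [-0.1, -0.4, 0.2]
width: 0.0938
finger_force: 0.0
```

Run:
```python
from h import *
np.set_printoptions(precision=4,suppress=True)
o=get_obs();print(o["tool_pos"],o["ee_rot"],o["joint_positions"])
s=snapshot("scene");t=snapshot("top")
a=cv2.resize(s["pixels"][190:310,160:280,::-1],(400,400),interpolation=2);b=cv2.resize(t["pixels"][185:285,370:470,::-1],(400,400),interpolation=2)
cv2.imwrite("pics/q1.png",np.hstack([a,b]))
```

```text
[ 0.4382 -0.3017  0.1909] [-3.1393  0.3422 -3.0562] [-0.8966 -0.136   1.6581  0.2844  1.4281 -2.5659]
```

View pics/q1.png

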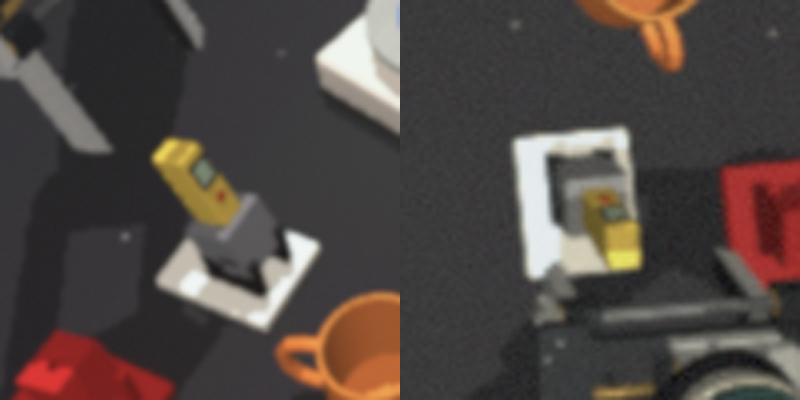

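q6 is at its limit (-2.566), so I take the same grasp with a half turn of the tool.

Request:
apply_moves:
  commands:
    - [0.043,0.004,-0.118,0,0,0,100]
    - [0.086,0.008,-0.236,0,0,0,100]
    - [0.129,0.012,-0.354,0,0,0,100]
    - [0.172,0.016,-0.472,0,0,0,100]
    - [0.2145,0.0204,-0.5902,0,0,0,100]

```text
time: 10.3
tool_pos: [0.4376, -0.3028, 0.1911]
ee_rot: [2.932, 0.271, 2.563]
wrist_force: [-0.1, 1.4, 0.5]
width: 0.0942
finger_force: 0.0
```

Request:
apply_moves:
  commands:
    - [0.043,0.004,-0.118,0,0,0,100]
    - [0.086,0.008,-0.236,0,0,0,100]
    - [0.129,0.012,-0.354,0,0,0,100]
    - [0.172,0.016,-0.472,0,0,0,100]
    - [0.2145,0.0204,-0.5902,0,0,0,100]

```text
time: 10.8
tool_pos: [0.4376, -0.3028, 0.1911]
ee_rot: [2.811, 0.095, 1.949]
wrist_force: [0.2, 0.1, -0.1]
width: 0.0937
finger_force: 0.0
```

Request:
apply_moves:
  commands:
    - [0.043,0.004,-0.118,0,0,0,100]
    - [0.086,0.008,-0.236,0,0,0,100]
    - [0.129,0.012,-0.354,0,0,0,100]
    - [0.172,0.016,-0.472,0,0,0,100]
    - [0.2145,0.0204,-0.5902,0,0,0,100]

```text
time: 11.3
tool_pos: [0.4376, -0.3028, 0.1911]
ee_rot: [2.813, -0.118, 1.356]
wrist_force: [-0.1, -0.0, -0.1]
width: 0.0939
finger_force: 0.0
```

Request:
apply_moves:
  commands:
    - [0.043,0.004,-0.118,0,0,0,100]
    - [0.086,0.008,-0.236,0,0,0,100]
    - [0.129,0.012,-0.354,0,0,0,100]
    - [0.172,0.016,-0.472,0,0,0,100]
    - [0.2145,0.0204,-0.5902,0,0,0,100]

```text
time: 11.8
tool_pos: [0.4376, -0.3028, 0.1911]
ee_rot: [2.938, -0.293, 0.738]
wrist_force: [0.2, -0.1, 0.2]
width: 0.094
finger_force: 0.0
```

Request:
apply_moves:
  commands:
    - [0.043,0.004,-0.118,0,0,0,100]
    - [0.086,0.008,-0.236,0,0,0,100]
    - [0.129,0.012,-0.354,0,0,0,100]
    - [0.172,0.016,-0.472,0,0,0,100]
    - [0.2145,0.0204,-0.5902,0,0,0,100]

```text
time: 12.3
tool_pos: [0.4376, -0.3028, 0.1911]
ee_rot: [-3.132, -0.36, 0.078]
wrist_force: [-0.4, -0.4, 0.8]
width: 0.0941
finger_force: 0.0
```

Run:
```python
from h import *
from scipy.spatial.transform import Rotation as Ro
np.set_printoptions(precision=4,suppress=True)
o=get_obs();print(o["tool_pos"],o["ee_rot"],o["joint_positions"])
yaw=.095; H=Ro.from_euler("z",yaw); zp=H.apply([-np.sin(.35),0,np.cos(.35)]); yy=-H.apply([0,1,0])
R1=Ro.from_matrix(np.c_[np.cross(yy,-zp),yy,-zp]); print((R1*Ro.from_euler("xyz",o["ee_rot"]).inv()).as_rotvec(), np.array([.4303,-.3082,.1881])-o["tool_pos"])
```

```text
[ 0.4376 -0.3028  0.1911] [-3.1321 -0.3595  0.0776] [-0.9139 -0.1376  1.6632  0.3075  1.4281  0.5624]
[-0.0097  0.0087  0.0141] [-0.0073 -0.0054 -0.003 ]
```

Request:
apply_moves:
  commands:
    - [-0.0097,0.0087,0.0141,-0.0073,-0.0054,-0.003,100]
    - [-0.0097,0.0087,0.0141,-0.0073,-0.0054,-0.003,100]
    - [-0.0097,0.0087,0.0141,-0.0003,-0.0047,-0.022,100]
    - [-0.0097,0.0087,0.0141,0.0098,-0.0038,-0.05,100]
    - [-0.0097,0.0087,0.0141,0.0167,-0.0031,-0.07,100]

```text
time: 12.8
tool_pos: [0.454, -0.3055, 0.1188]
ee_rot: [3.141, -0.349, 0.102]
wrist_force: [-0.3, -0.9, 0.0]
width: 0.0938
finger_force: 0.0
```

Request:
apply_moves:
  commands:
    - [0,0,0,0.004,0,-0.011,100]
    - [0,0,0,0.007,0.001,-0.02,100]
    - [0,0,0,0.0099,0.001,-0.0268,100]
    - [0,0,0,0.0099,0.001,-0.0268,100]
    - [0,0,0,0.0099,0.001,-0.0268,100]

```text
time: 13.3
tool_pos: [0.4642, -0.305, 0.0939]
ee_rot: [3.141, -0.35, 0.1]
wrist_force: [0.3, -0.4, 0.3]
width: 0.0939
finger_force: 0.0
```

Run:
```python
from h import *
np.set_printoptions(precision=4,suppress=True)
o=get_obs();print(o["tool_pos"],o["ee_rot"],o["wrist_force"])
s=snapshot("scene");t=snapshot("top")
a=cv2.resize(s["pixels"][200:290,170:260,::-1],(400,400),interpolation=2);b=cv2.resize(t["pixels"][185:285,370:470,::-1],(400,400),interpolation=2)
cv2.imwrite("pics/q2.png",np.hstack([a,b]))
```

```text
[ 0.4642 -0.305   0.0939] [ 3.1405 -0.3497  0.1   ] [ 0.2978 -0.3627  0.304 ]
```

View pics/q2.png

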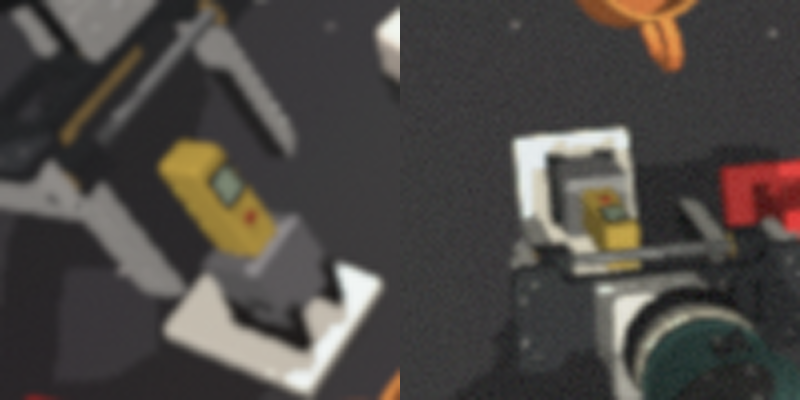

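The fingers straddle the handle, tip midpoint near crop (230,220) on its lower half. Close.

Request:
apply_moves:
  commands:
    - [0,0,0,0,0,0,40]
    - [0,0,0,0,0,0,25]
    - [0,0,0,0,0,0,0]
    - [0,0,0,0,0,0,0]
    - [0,0,0,0,0,0,0]

```text
time: 13.9
tool_pos: [0.4638, -0.3046, 0.0931]
ee_rot: [-3.141, -0.349, 0.099]
wrist_force: [0.6, -0.1, -0.8]
width: 0.0571
finger_force: 0.0
```

Request:
apply_moves:
  commands:
    - [0,0,0,0,0,0,0]
    - [0,0,0,0,0,0,0]
    - [0,0,0,0,0,0,0]
    - [0,0,0,0,0,0,0]
    - [0,0,0,0,0,0,0]

```text
time: 14.4
tool_pos: [0.4638, -0.3045, 0.0931]
ee_rot: [-3.141, -0.349, 0.099]
wrist_force: [0.5, 0.4, -0.4]
width: 0.0222
finger_force: 30.0
```

Request:
apply_moves:
  commands:
    - [0,0,0,-0.0034,-0.0003,0.0094,0]
    - [0,0,0,-0.0103,-0.001,0.0282,0]
    - [0,0,0,-0.0188,-0.0018,0.0517,0]
    - [0,0,0,-0.0273,-0.0026,0.0752,0]
    - [0,0,0,-0.0358,-0.0034,0.0986,0]

```text
time: 14.9
tool_pos: [0.4274, -0.3079, 0.1931]
ee_rot: [3.141, -0.349, 0.1]
wrist_force: [0.3, 0.5, -0.8]
width: 0.022
finger_force: 30.0
```

Request:
apply_moves:
  commands:
    - [0,0,0,-0.012,-0.001,0.033,0]
    - [0,0,0,-0.02,0.01,0.08,0]
    - [0,0,0,-0.02,0.02,0.12,0]
    - [0,0,0,-0.02,0.02,0.12,0]
    - [0,0,0,-0.02,0.02,0.12,0]

```text
time: 15.4
tool_pos: [0.4079, -0.2882, 0.3134]
ee_rot: [3.138, -0.35, 0.101]
wrist_force: [0.7, -0.5, -2.1]
width: 0.0221
finger_force: 30.0
```

Request:
apply_moves:
  commands:
    - [-0.007,0.07,0,0,0.01,0.02,0]
    - [-0.013,0.14,0,0.01,0.03,0.02,0]
    - [-0.02,0.21,0,0.03,0.06,0.02,0]
    - [-0.026,0.28,0,0.05,0.095,0.02,0]
    - [-0.033,0.348,0,0.07,0.13,0.02,0]

```text
time: 15.9
tool_pos: [0.478, -0.1568, 0.3295]
ee_rot: [-3.139, 0.007, 0.098]
wrist_force: [0.1, -0.6, -0.4]
width: 0.0219
finger_force: 30.0
```

Request:
apply_moves:
  commands:
    - [0,0,0,0.02,0.04,0,0]
    - [0,0,0,0.035,0.075,0,0]
    - [0,0,0,0.049,0.108,-0.015,0]
    - [0,0,0,0.049,0.108,-0.033,0]
    - [0,0,0,0.049,0.108,-0.033,0]

```text
time: 16.4
tool_pos: [0.5256, -0.0487, 0.2931]
ee_rot: [-3.137, 0.011, 0.101]
wrist_force: [-0.3, -1.0, -1.3]
width: 0.0216
finger_force: 30.0
```

Request:
apply_moves:
  commands:
    - [0,0,0,0,0,0,0]
    - [0,0,0,0,0,0,0]
    - [0,0,0,0,0,0,0]
    - [0,0,0,0,0,0,0]
    - [0,0,0,0,0,0,0]

```text
time: 16.9
tool_pos: [0.5271, -0.0504, 0.2993]
ee_rot: [-3.14, -0.001, 0.098]
wrist_force: [0.1, -0.3, -1.0]
width: 0.0219
finger_force: 30.0
```

Run:
```python
from h import *
np.set_printoptions(precision=4,suppress=True)
o=get_obs();print(o["tool_pos"],o["ee_rot"],o["wrist_force"],o["width"])
s=snapshot("scene");t=snapshot("top");c=cam(s);T=cam(t)
x,e=tri([ray(c,(297.3,172.3)),ray(T,(326.1,216.4))]);print("dot",x,e,atz(c,(297.3,172.3),.167),atz(T,(326.1,216.4),.167))
for q in("dot","probe_tip","probe_mid"): print(q,[(np.round(d["pixel"],1).tolist(),round(float(d["score"]),2)) for d in place_of("scene",q)][:4])
tip=o["tool_pos"]-[0,0,.0742]; print("exp tip px",proj(c,tip),"exp mid",proj(c,tip+[0,0,.09]))
save(s,"r1.png",(255,110,345,200),6)
```

```text
[ 0.5271 -0.0504  0.2993] [-3.1402 -0.0005  0.0983] [ 0.1355 -0.2825 -1.0377] 0.021902485291330584
dot [ 0.5258 -0.0498  0.1663] [np.float64(0.0016727290914760697), np.float64(0.00167272909147613)] [ 0.5276 -0.0495  0.167 ] [ 0.5244 -0.0508  0.167 ]
dot [([388.3, 130.4], 0.81), ([345.4, 100.7], 0.65), ([294.8, 169.8], 0.6)]
probe_tip [([297.1, 153.5], 0.55)]
probe_mid [([292.6, 125.9], 0.84)]
exp tip px [295.4343 155.5463] exp mid [292.7923 126.0656]
```

View pics/r1.png

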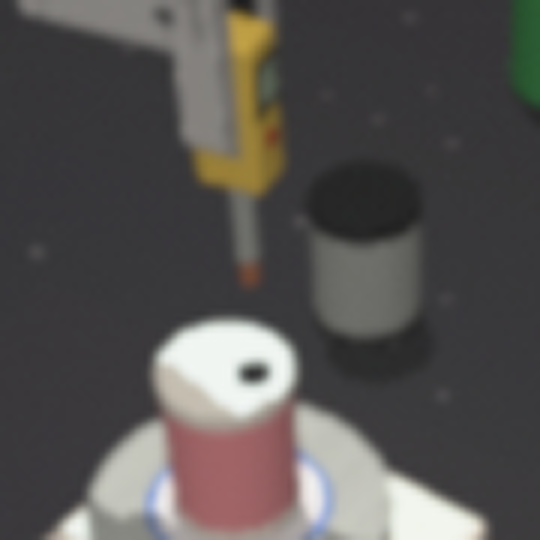

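Tip is at crop (248,283), i.e. px (296.3,157.2), and the dot at (253,372), i.e. (297.2,172.0). It's nearly right above, so I descend with a 2 mm correction.

Request:
apply_moves:
  commands:
    - [0,0,0,-0.002,0,-0.012,0]
    - [0,0,0,-0.002,0,-0.024,0]
    - [0,0,0,-0.002,0,-0.036,0]
    - [0,0,0,-0.002,0,-0.045,0]
    - [0,0,0,-0.002,0,-0.045,0]

```text
time: 17.65
tool_pos: [0.5242, -0.0498, 0.2514]
ee_rot: [-3.139, 0.004, 0.099]
wrist_force: [0.3, -1.1, -0.5]
width: 0.0222
finger_force: 30.0
```

Run:
```python
from h import *
np.set_printoptions(precision=4,suppress=True)
o=get_obs();print(o["tool_pos"],o["ee_rot"],o["wrist_force"],o["width"])
s=snapshot("scene");c=cam(s)
tip=o["tool_pos"]-[0,0,.0742]; print("exp tip px",proj(c,tip),"dot",proj(c,[.5258,-.0498,.167]))
p=s["pixels"]; print(p[158:178,288:304].max(2))
m=(p[...,0].astype(int)-p[...,2]>25); ys,xs=np.where(m[150:178,285:306]); print("copper",[(a+285,b+150) for a,b in zip(xs,ys)])
```

```text
[ 0.5242 -0.0498  0.2514] [-3.1387  0.0045  0.0991] [ 0.2586 -1.0981 -0.5462] 0.022181155022902792
exp tip px [295.8761 169.1   ] dot [296.66   172.1504]
[[ 59  59  59  59  60  70  94 107 107  93  75  63  59  59  59  59]
 [ 58  58  59  59  59  69  92 108 106  91  71  61  59  59  58  59]
 [ 59  58  59  59  59  67  91 108 107  94  74  62  58  58  58  59]
 [ 59  60  60  60  62  68  91 107 110  97  77  63  59  59  59  59]
 [ 63  68  75  80  83  85  97 108 110  99  79  63  59  60  59  59]
 [106 124 139 148 151 146 129 115 111 101  84  68  62  61  59  59]
 [186 208 217 220 221 215 179 134 114 108 109 110  93  70  61  60]
 [234 240 241 242 242 237 209 153 119 122 160 185 164 117  77  62]
 [244 245 245 245 245 242 222 165 123 135 198 229 223 182 124  77]
 [245 245 245 245 245 243 231 180 130 142 211 239 241 227 180 115]
 [245 245 245 245 245 245 237 192 136 141 205 239 244 241 221 156]
 [245 245 245 245 245 244 236 189 134 129 177 227 241 240 224 166]
 [243 245 245 245 245 242 225 163 113 102 130 189 228 231 209 160]
 [235 243 245 245 245 240 204 125  79  70  82 143 210 219 197 157]
 [220 23
[... 2838 characters left out ...]
.int64(297), np.int64(155)), (np.int64(298), np.int64(155)), (np.int64(299), np.int64(155)), (np.int64(300), np.int64(155)), (np.int64(293), np.int64(156)), (np.int64(294), np.int64(156)), (np.int64(295), np.int64(156)), (np.int64(296), np.int64(156)), (np.int64(297), np.int64(156)), (np.int64(298), np.int64(156)), (np.int64(299), np.int64(156)), (np.int64(296), np.int64(157)), (np.int64(297), np.int64(157)), (np.int64(298), np.int64(157)), (np.int64(296), np.int64(168)), (np.int64(297), np.int64(168)), (np.int64(296), np.int64(169)), (np.int64(297), np.int64(169)), (np.int64(296), np.int64(170)), (np.int64(297), np.int64(170)), (np.int64(302), np.int64(177)), (np.int64(303), np.int64(177))]
```

Aligned: tip at about (296.4,170), dot at (296.9,171.7). Descend to contact.

Request:
apply_moves:
  commands:
    - [0,0,0,0.001,0,-0.003,0]
    - [0,0,0,0.001,0,-0.006,0]
    - [0,0,0,0.001,0,-0.008,0]
    - [0,0,0,0.001,0,-0.008,0]
    - [0,0,0,0.001,0,-0.008,0]

```text
time: 18.2
tool_pos: [0.5261, -0.05, 0.2458]
ee_rot: [-3.14, 0.0, 0.099]
wrist_force: [0.0, 0.4, -0.6]
width: 0.0222
finger_force: 30.0
```

Request:
apply_moves:
  commands:
    - [0,0,0,0,0,-0.001,0]
    - [0,0,0,0,0,-0.002,0]
    - [0,0,0,0,0,-0.003,0]
    - [0,0,0,0,0,-0.003,0]
    - [0,0,0,0,0,-0.003,0]

```text
time: 18.7
tool_pos: [0.526, -0.05, 0.2426]
ee_rot: [-3.14, 0.001, 0.099]
wrist_force: [0.9, -0.3, -1.2]
width: 0.0217
finger_force: 30.0
```

Request:
apply_moves:
  commands:
    - [0,0,0,0,0,-0.001,0]
    - [0,0,0,0,0,-0.002,0]
    - [0,0,0,0,0,-0.002,0]
    - [0,0,0,0,0,-0.002,0]
    - [0,0,0,0,0,-0.002,0]

```text
time: 19.2
tool_pos: [0.5262, -0.05, 0.2409]
ee_rot: [-3.14, 0.0, 0.099]
wrist_force: [0.2, -0.8, 0.3]
width: 0.0218
finger_force: 30.0
```

Request:
apply_moves:
  commands:
    - [0,0,0,0,0,-0.001,0]
    - [0,0,0,0,0,-0.002,0]
    - [0,0,0,0,0,-0.002,0]
    - [0,0,0,0,0,-0.002,0]
    - [0,0,0,0,0,-0.002,0]

```text
time: 19.7
tool_pos: [0.5261, -0.05, 0.2389]
ee_rot: [-3.14, 0.0, 0.099]
wrist_force: [0.6, -0.0, 0.8]
width: 0.0221
finger_force: 30.0
```

Run:
```python
from h import *
np.set_printoptions(precision=4,suppress=True)
f=[]
for i in range(12):
    s=snapshot("scene"); o=get_obs(); f.append(np.r_[o["wrist_force"],o["tool_pos"]])
print(np.mean(f,0),np.std(f,0)/3.5)
save(s,"f1.png",(255,120,345,210),6)
```

```text
[ 0.6634  0.0509  0.9034  0.5261 -0.05    0.2388] [0.1696 0.1182 0.139  0.     0.     0.    ]
```

View pics/f1.png

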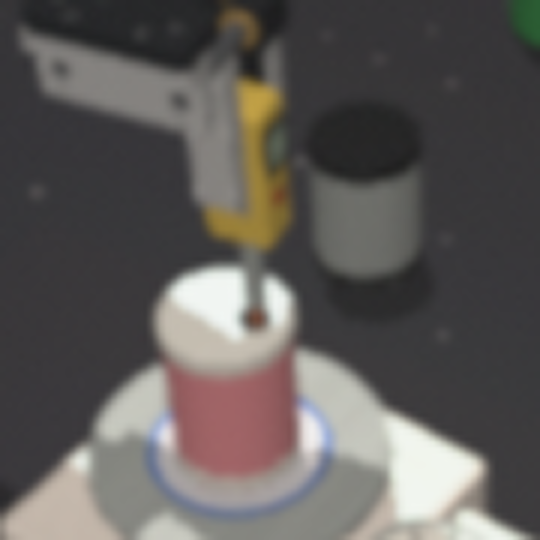

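Tip sits on the dot at crop (254,320). Net push is about 1.8 N (0.9 plus 0.09 kg weight), so 2 mm more should give 3 N.

Request:
apply_moves:
  commands:
    - [0,0,0,0,0,-0.001,0]
    - [0,0,0,0,0,-0.002,0]
    - [0,0,0,0,0,-0.002,0]
    - [0,0,0,0,0,-0.002,0]
    - [0,0,0,0,0,-0.002,0]

```text
time: 20.8
tool_pos: [0.5261, -0.05, 0.2368]
ee_rot: [-3.14, 0.0, 0.099]
wrist_force: [-0.2, -0.4, 1.7]
width: 0.0218
finger_force: 30.0
```

Run:
```python
from h import *
np.set_printoptions(precision=4,suppress=True)
f=[]
for i in range(10):
    s=snapshot("scene"); o=get_obs(); f.append(np.r_[o["wrist_force"],o["tool_pos"]])
m=np.mean(f,0); print(m,o["finger_force"])
if 1.4<m[2]<3.6: print(close_job())
```

```text
[ 0.6909 -0.1382  2.2094  0.5261 -0.05    0.2368] 29.99661684036255
the job is handed in; nothing more can be done
None
```

I handed the job in with the pink cup let go inside the scale's ring and the gripper holding the thermometer upright on the lid's black dot at about 3 N; the judge returned no verdict.

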